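# Lid the tote and gather the nuts at its pouring corner

### The job

With the tote flat on the bench, put the lid fully home on its end compartment, over the brass inserts. Then lift the tote by its carrying bar and tilt it about 30 to 40 degrees until all four nuts have slid together into the pouring corner (cut down, with the steel lip), spilling nothing and leaving the tin, mallet and offcut alone. Finish while holding the tote still, clear of the bench and touching nothing else, tilted with that corner lowest: do not put it down or let go.

Things in the scene. Friction and masses are not known exactly. Their poses are not given: they have to be found in the camera images.
- tote: loose plywood parts tote, 240 x 150 mm, walls 45 mm high, all 6 mm thick, 0.4 to 0.6 kg. Origin: centre of its underside; x along its length, y across, z up. A divider (x 60 to 66 mm) parts the open main tray (inside x -114 to 60, y -69 to 69) from a narrow end compartment at the +x end. A carrying bar crosses over the middle. Its -x end starts roughly towards the robot
- tote_bar (a point): middle of the wooden carrying bar, 85 mm above the tote's underside, over its centre. The bar is 18 mm wide (tote x), 20 mm high, straight along tote y, 150 mm free between two posts (26 mm in x, y 75 to 85 mm either side); 30 mm of air below it to the wall tops
- tote_pour_corner (a point): inner floor corner of the main tray at the pouring corner, at tote (-114, 69, 6) mm. Here both walls are cut down from 45 to 24 mm for 42 mm each way, and a 36 mm square steel lip, turned 45 degrees, lies on top and reaches about 19 mm past the corner; the only corner like that
- tote_compartment (a point): centre of the end compartment's floor, at tote (90, 0, 6) mm; the compartment is 48 mm (tote x) by 138 mm (tote y) inside and 39 mm deep, open at the top until the lid is on
- lid: loose plywood lid of the end compartment, 80 g. Origin: centre of its underside; z up. Plate 58 (x) x 148 (y) x 6 mm over a plug 42 x 132 x 7 mm that drops into the compartment with 3 mm to spare each side; either way round fits. It starts flat on the bench left or right of the tote, long side roughly along the robot's x. Seated, its origin is at tote (90, 0, 38) mm, the plate on the wall tops
- lid_grip (a point): point to grip on the lid's wooden grip block, over the lid's centre, 37 mm above the lid's underside, 24 mm above the plate, 12 mm below the block's top; the block is 40 mm (lid x) by 16 mm (lid y), 36 mm high
- tote_foot_a (a point): outer bottom corner of the tote at its -x, +y (pouring corner) corner
- tote_foot_b (a point): outer bottom corner of the tote at its -x, -y corner
- tote_foot_c (a point): outer bottom corner of the tote at its +x, +y corner
- tote_foot_d (a point): outer bottom corner of the tote at its +x, -y corner
- nut0_center (a point): centre of a loose steel hexagon nut, 19 mm across flats, 10 mm high, 22 g, lying in the main tray; a nut starts to slide on the tote's floor at a slope of about 10 to 15 degrees, needs more where it also rubs along a wall
- nut1_center (a point): centre of a loose steel hexagon nut, 19 mm across flats, 10 mm high, 22 g, lying in the main tray; a nut starts to slide on the tote's floor at a slope of about 10 to 15 degrees, needs more where it also rubs along a wall
- nut2_center (a point): centre of a loose steel hexagon nut, 19 mm across flats, 10 mm high, 22 g, lying in the main tray; a nut starts to slide on the tote's floor at a slope of about 10 to 15 degrees, needs more where it also rubs along a wall
- nut3_center (a point): centre of a loose steel hexagon nut, 19 mm across flats, 10 mm high, 22 g, lying in the main tray; a nut starts to slide on the tote's floor at a slope of about 10 to 15 degrees, needs more where it also rubs along a wall
- insert0_center (a point): centre of a loose brass insert, a cylinder 14 mm across, 13 mm high, 12 g, in the end compartment
- insert1_center (a point): centre of a loose brass insert, a cylinder 14 mm across, 13 mm high, 12 g, in the end compartment
- insert2_center (a point): centre of a loose brass insert, a cylinder 14 mm across, 13 mm high, 12 g, in the end compartment
- tin: bystander: closed plain metal tin, 72 mm across, 85 mm high, standing beside the tote, on the side where the lid is not. Origin: centre of its underside
- mallet: bystander: wooden mallet lying beyond and to the left, head 60 x 105 x 60 mm, round handle 26 mm thick reaching 233 mm from the head's centre along x, away from the robot. Origin: centre of the head's underside
- offcut: bystander: wood offcut 140 x 60 x 40 mm lying beyond and to the right. Origin: centre of its underside

How it is judged:
On the way, in this order (a step that is already met when the one before it is completed fails the run):
1. the lid is fully home on the end compartment and let go, with the tote flat on the bench (x of lid in the frame of tote between 0.083 and 0.097 m and y of lid in the frame of tote between -0.007 and 0.007 m and z of lid in the frame of tote between 0.034 and 0.041 m and angle between the z axis of lid and the z axis of tote, either way round below 0.06 rad and angle between tote's own z axis and vertical below 0.05 rad and height (world z) of tote below 0.01 m and contact force between lid and the fingers below 0.2 N), for 0.2 s.
2. the tote is lifted clear of the bench by the gripper, lid still on (height (world z) of each of tote_foot_a, tote_foot_b, tote_foot_c, tote_foot_d above 0.02 m and x of lid in the frame of tote between 0.083 and 0.097 m and y of lid in the frame of tote between -0.007 and 0.007 m and z of lid in the frame of tote between 0.034 and 0.041 m and angle between the z axis of lid and the z axis of tote, either way round below 0.06 rad and contact force between tote and the fingers above 2 N), for 0.2 s.
At the end, for the whole second after the job is handed in: Tote held still by the gripper, bottom corners over 20 mm above the bench, tilted 0.30 to 1.05 rad, its -x end and +y side each 0.13 rad or more down; all nuts in the tray within 90 mm of the pouring corner, at rest; lid seated (7 mm sideways, 4 mm height), inserts under it (all of step 2 and x of nut0_center in the frame of tote between -0.115 and 0.061 m and y of nut0_center in the frame of tote between -0.07 and 0.07 m and z of nut0_center in the frame of tote between 0 and 0.045 m and distance between each of nut0_center, nut1_center, nut2_center, nut3_center and tote_pour_corner below 0.09 m and x of nut1_center in the frame of tote between -0.115 and 0.061 m and y of nut1_center in the frame of tote between -0.07 and 0.07 m and z of nut1_center in the frame of tote between 0 and 0.045 m and x of nut2_center in the frame of tote between -0.115 and 0.061 m and y of nut2_center in the frame of tote between -0.07 and 0.07 m and z of nut2_center in the frame of tote between 0 and 0.045 m and x of nut3_center in the frame of tote between -0.115 and 0.061 m and y of nut3_center in the frame of tote between -0.07 and 0.07 m and z of nut3_center in the frame of tote between 0 and 0.045 m and x of insert0_center in the frame of tote between 0.065 and 0.115 m and y of insert0_center in the frame of tote between -0.07 and 0.07 m and z of insert0_center in the frame of tote between 0 and 0.04 m and x of insert1_center in the frame of tote between 0.065 and 0.115 m and y of insert1_center in the frame of tote between -0.07 and 0.07 m and z of insert1_center in the frame of tote between 0 and 0.04 m and x of insert2_center in the frame of tote between 0.065 and 0.115 m and y of insert2_center in the frame of tote between -0.07 and 0.07 m and z of insert2_center in the frame of tote between 0 and 0.04 m and angle between tote's own z axis and vertical between 0.3 and 1.05 rad and angle between tote's own x axis and vertical below 1.44 rad and angle between tote's own y axis and vertical above 1.7 rad and linear speed of tote below 0.03 m/s and angular speed of tote below 0.15 rad/s and linear speed of each of nut0, nut1, nut2, nut3 below 0.05 m/s and contact force between tote and tin below 0.3 N and contact force between tote and mallet below 0.3 N and contact force between tote and offcut below 0.3 N); the arm keeps its last pose, push and grip.
It fails at once if the tin is moved (distance of tin from where it was at the start of the episode above 0.03 m).
It fails at once if the mallet is moved (distance of mallet from where it was at the start of the episode above 0.03 m).
It fails at once if the offcut is moved (distance of offcut from where it was at the start of the episode above 0.03 m).
It fails at once if a nut or an insert is spilled out of the tote (distance between any of nut0_center, nut1_center, nut2_center, nut3_center, insert0_center, insert1_center, insert2_center and tote_bar above 0.185 m).
It also fails if it takes over 54 s, if anything falls off the work surface, if the arm or the gripper's body presses on something with over 40 N, if the wrist force passes 120 N, or if a joint passes its speed limit or range.

### The arm

A 6-joint arm with a two-finger parallel gripper is mounted at the origin on the work surface. World frame = base frame: x ahead of the robot, y to its left, z up, the work surface at z = 0. Lengths are in m, angles in rad, forces in N, time in s.
With the tool pointing down it reaches from about 0.35 to 0.85 m from the base axis. Payload 8.1 kg.
Tool frame: the origin (TCP) lies on the centre line of the jaws, within the pads' length; the fingertips stand 19 mm ahead of it and the grasp point (between the pads) is the TCP (robot.tips_ahead is the distance from the TCP to the fingertips, in m); y points along the fingers, z is the direction in which the jaws open and shut, and the axes are right-handed (so a half turn about y gives the same grasp; the last joint's range is limited). The gripper opens to 93 mm and grips with 3 to 60 N. Pads are 15 mm wide; open, the fingers measure 128 mm over their backs; the gripper's body (75 mm by 188 mm) begins 65 mm behind the grasp point.
Start: joints at [-1.233, 0.13, 1.488, -0, 1.523, -0.085], TCP at [0.246, -0.547, 0.238] pointing down, gripper open.
Joint ranges: [-2.96, 2.96], [-0.89, 2.26], [0.02, 2.5], [-1.34, 4.48], [0, 2.73], [-2.66, 2.66]. Speed limits (rad/s): [2.39, 2.39, 2.79, 3.14, 3.14, 3.14].

### API

Orientations are given as a rotation vector (axis times angle).
In Python, from plant import robot, imaging, models gives the robot as it stands.
- The arm moves only by the tool carry_out, never from a script. Its argument "motion" is one flat list of numbers, 7 for each row, row after row: the shift along the tool's x, y, z in m, then the turn, a rotation vector about the tool's x, y, z in degrees, then the opening, from -1 (shut) to 1 (fully open). A call has exactly 5 rows; each row shifts and turns the pose as measured when the row begins, along the tool's axes as they then stand; what a row does not reach is not made up. A row lasts 1/10 s, in which the tool goes at most 50 mm and 8.59 degrees, less where a joint would pass 70% of its speed; a pose out of reach is approached as far as the arm can. A call is refused whole if a number of a shift passes 0.05 or a number of a turn 8.59, either way. A call with a gripper value outside its range is refused whole. The fingers move at their own pace and stop on an object; "squeeze" is the grip in N (left out, the last holds). Time passes only in rows, so rows that do not move let the fingers close, or fill a call up. It gives the time, the measured TCP pose, the force and the opening at its end, in the units of the state.
- robot.read_state(): the state, without advancing time (a new reading comes with each control period).
- imaging.read_camera(name): name is "scene" or "top" or "wrist"; returns the picture (384x512x3 uint8, blue, green, red); there is no depth.
- imaging.camera_model(name): a dict with "K" (3x3 intrinsics, pixels), "position" and "orientation" of the camera in the world. Camera axes: x right, y down, z forward; pixel columns grow to the right and rows downward; lengths in m; the calibration is good to about 2 mm. A picture is of the moment at which its call begins: read the wrist's pose just before it. camera_model takes no time and is no camera call; for the wrist camera it gives the pose at the moment of the call.
- robot.close_job(): hands the job in, once; it reports no verdict.
Trained networks look in the newest picture that a camera, given by its name, has taken for a name from the list of things; names that differ only in an ending like _2 or _b are one class to them, and where a whole thing is asked for, a point or a joint stands for the part that bears it (a point fixed in the world has none). Each returns a list of dicts, best first, with "confidence" (0 to 1); they miss things now and then, are a little off and sometimes report something else, mostly with a low value. They report only what shows in the picture. A call takes as long as a camera call.
- models.outline_of(camera, thing): "pixels" (384x512 bool, what is visible of it) and "pixel" ([column, row] in pixels, amid what is visible of it).
The state is a dict: "t": time; "q": joint angles; "dq": joint speeds; "joint_torque": joint torques, N m; "tool_pos": TCP position; "orientation": TCP orientation; "force": force on the tool from outside, world axes, zero at the start; "wrist_torque": the same for the moment, N m; "opening": finger opening in m.
Only numpy, scipy, OpenCV 4.12 (cv2) and the standard library are available. Lean on these libraries where they do the work, as an engineer would, in place of code of your own. Each camera call takes 0.05 s, during which the arm holds its last target.

## Working session

There is one attempt and no reset: what is moved stays moved. The work goes in short steps, Python scripts to look and compute and a tool call to move; the robot and the scene stay as the last step left them, time stands still between calls to the robot, and variables do not carry over. Pictures are saved under pics/ and viewed, and the job is handed in when it is done.

Besides the shell and the picture viewer there is one more tool, called by a JSON object that holds its "api" and its "payload". carry_out: Moves the arm, as the interface text tells. Its arguments: {"type":"object","properties":{"motion":{"type":"array","items":{"type":"number"}},"squeeze":{"type":"number"}},"required":["motion"]}

```bash
mkdir -p pics; ls; cat > h.py <<'E'
import numpy as np,cv2
from plant import robot,imaging,models
from scipy.spatial.transform import Rotation as R
def cam(n):
    m=imaging.camera_model(n);o=np.array(m["orientation"]);
    Rm=R.from_rotvec(o).as_matrix() if o.size==3 else (o if o.shape==(3,3) else R.from_quat(o).as_matrix())
    return np.array(m["K"]),np.array(m["position"]),Rm
def proj(n,P,c=None):
    K,p,Rm=c or cam(n);q=(np.atleast_2d(P)-p)@Rm;u=q@K.T;return u[:,:2]/u[:,2:]
def unproj(n,uv,z,c=None):
    K,p,Rm=c or cam(n);uv=np.atleast_2d(uv);d=np.c_[uv,np.ones(len(uv))]@np.linalg.inv(K).T@Rm.T
    return p+d*((z-p[2])/d[:,2])[:,None]
def st():
    s=robot.read_state();print('t',s['t'],'pos',np.round(s['tool_pos'],4),'\n',np.round(R.from_rotvec(s['orientation']).as_matrix(),4),'F',np.round(s['force'],2),'op',s['opening'],'q',np.round(s['q'],3));return s
E
python3 - <<'E'
from h import *
st()
for n in ["scene","top","wrist"]:
    print(n,{k:np.round(v,3).tolist() for k,v in imaging.camera_model(n).items()})
for n in ["scene","top"]:
    cv2.imwrite(f'pics/{n}0.png',imaging.read_camera(n))
E
```

```text
pics
t 0.0 pos [ 0.246  -0.5466  0.2366] 
 [[-9.119e-01 -6.000e-04  4.103e-01]
 [-4.103e-01  1.800e-03 -9.119e-01]
 [-2.000e-04 -1.000e+00 -1.800e-03]] F [0.17 0.86 0.31] op 0.0931443256678824 q [-1.233  0.131  1.489  0.     1.523 -0.085]
scene {'K': [[481.578, 0.0, 251.573], [0.0, 481.578, 191.398], [0.0, 0.0, 1.0]], 'position': [1.201, -0.478, 0.666], 'orientation': [-1.995, -1.046, 0.514]}
top {'K': [[453.98, 0.0, 255.504], [0.0, 453.98, 188.96], [0.0, 0.0, 1.0]], 'position': [0.503, -0.007, 1.141], 'orientation': [-2.198, 2.187, -0.023]}
wrist {'K': [[284.339, 0.0, 257.979], [0.0, 284.339, 192.318], [0.0, 0.0, 1.0]], 'position': [0.314, -0.516, 0.385], 'orientation': [2.441, -1.577, -0.219]}
```

View pics/scene0.png

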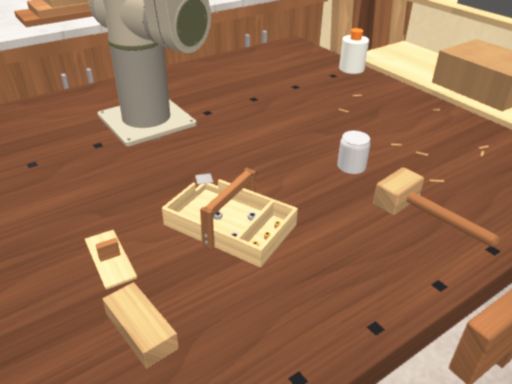

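View pics/top0.png

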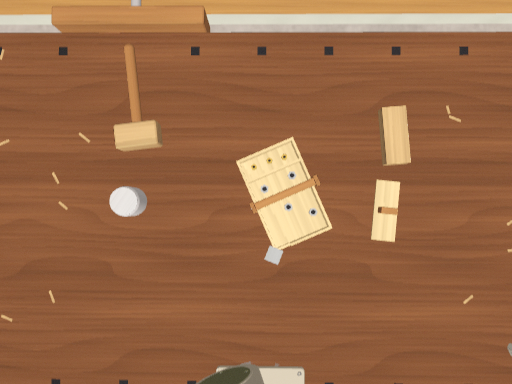

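```bash
python3 - <<'E'
from h import *
imaging.read_camera("top")
img=imaging.read_camera("top");vis=img.copy()
T=cam("top")
for th,z in [("tote",0.045),("tote_bar",0.095),("lid",0.013),("lid_grip",0.049),("tin",0.085),("tote_pour_corner",0.024),("tote_foot_a",0.045)]:
    r=models.outline_of("top",th)
    for d in r[:2]:
        m=d["pixels"].astype(np.uint8)
        c,_=cv2.findContours(m,cv2.RETR_EXTERNAL,cv2.CHAIN_APPROX_NONE)
        cc=max(c,key=cv2.contourArea)
        box=cv2.boxPoints(cv2.minAreaRect(cc))
        print(th,round(d["confidence"],2),m.sum(),np.round(d["pixel"],1),np.round(unproj("top",box,z,T)[:,:2],3).tolist(), np.round(unproj("top",[d["pixel"]],z,T)[0],3))
E
```

```text
tote 0.87 6091 [283.6 196. ] [[0.632, 0.063], [0.682, -0.106], [0.414, -0.183], [0.364, -0.016]] [ 0.53  -0.055  0.045]
tote_bar 0.56 6161 [284.5 196. ] [[0.626, 0.062], [0.675, -0.1], [0.419, -0.176], [0.37, -0.016]] [ 0.528 -0.055  0.095]
lid 0.97 1440 [384.  210.1] [[0.428, -0.266], [0.575, -0.283], [0.568, -0.344], [0.422, -0.327]] [ 0.497 -0.304  0.013]
lid_grip 0.95 1428 [384.4 208.6] [[0.429, -0.261], [0.571, -0.274], [0.566, -0.332], [0.424, -0.319]] [ 0.501 -0.295  0.049]
lid_grip 0.37 6224 [282.7 198. ] [[0.632, 0.065], [0.683, -0.106], [0.415, -0.184], [0.364, -0.015]] [ 0.525 -0.052  0.049]
tin 0.71 913 [129.1 201.8] [[0.55, 0.356], [0.55, 0.269], [0.483, 0.268], [0.482, 0.354]] [0.513 0.308 0.085]
tote_pour_corner 0.8 6212 [280.3 196.6] [[0.633, 0.067], [0.685, -0.105], [0.41, -0.186], [0.359, -0.016]] [ 0.529 -0.047  0.024]
tote_foot_a 0.86 6330 [281.6 195.1] [[0.632, 0.066], [0.684, -0.105], [0.413, -0.185], [0.362, -0.016]] [ 0.532 -0.05   0.045]
```

```bash
python3 - <<'E'
from h import *
a=cv2.imread('pics/top0.png')
cv2.imwrite('pics/z1.png',cv2.resize(a[130:270,230:340],None,fx=5,fy=5,interpolation=cv2.INTER_CUBIC)[:,:][:600] if 0 else cv2.resize(a[130:270,230:340],None,fx=4.2,fy=4.2,interpolation=cv2.INTER_CUBIC))
cv2.imwrite('pics/z2.png',cv2.resize(a[170:250,355:415],None,fx=7,fy=7,interpolation=cv2.INTER_CUBIC))
E
```

```text
(no output)
```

View pics/z1.png

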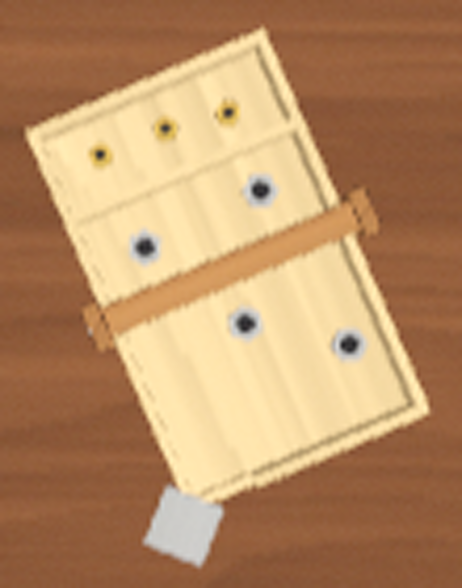

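View pics/z2.png

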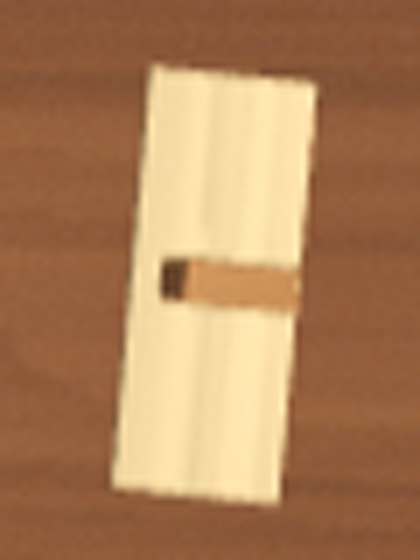

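```bash
cat > fit.py <<'E'
from h import *
from scipy.optimize import least_squares
def fit(n,P,uv,x0,c=None):
    c=c or cam(n);P=np.array(P,float)
    def w(x):
        Rz=R.from_euler('z',x[2]).as_matrix();return P@Rz.T+[x[0],x[1],0]
    r=least_squares(lambda x:(proj(n,w(x),c)-uv).ravel(),x0)
    return r.x,np.round(r.fun.reshape(-1,2),2).tolist()
E
python3 - <<'E'
from fit import *
f=lambda a,s,o:(np.array(a)+.5)/s-.5+o
uv=f([(26,131),(266,28),(430,411),(110,328),(350,213)],4.2,[230,130])
P=[(.12,.075,.045),(.12,-.075,.045),(-.12,-.075,.045),(0,.075,.095),(0,-.075,.095)]
x,r=fit("top",P[:3],uv[:3],[.53,-.05,.4]);print(x,np.degrees(x[2]),r)
x,r=fit("top",P,uv,[.53,-.05,.4]);print(x,np.degrees(x[2]),r)
Rz=R.from_euler('z',x[2]).as_matrix()
print('lip',proj("top",(Rz@[-.12-.006,.075+.006,.026])+[x[0],x[1],0]), f([(183,525)],4.2,[230,130]))
uv=f([(152,65),(317,83),(280,505),(113,488),(188,262),(300,265),(298,312),(186,305)],7,[355,170])
# lid y along +x world: yaw ~ -90-..; x axis -> world -y
P=[(-.029,.074,.013),(.029,.074,.013),(.029,-.074,.013),(-.029,-.074,.013),(-.02,.008,.049),(.02,.008,.049),(.02,-.008,.049),(-.02,-.008,.049)]
x,r=fit("top",P[:4],uv[:4],[.5,-.3,-1.6]);print(x,np.degrees(x[2]),r)
x,r=fit("top",P,uv,[.5,-.3,-1.6]);print(x,np.degrees(x[2]),r)
E
```

```text
[ 0.53444701 -0.05503445  0.40790173] 23.37104763822349 [[-0.03, -0.24], [-0.23, 0.01], [0.25, 0.22]]
[ 0.53375529 -0.05488876  0.41523087] 23.79097614777444 [[-0.33, 0.4], [-0.71, 0.23], [0.43, 0.16], [-1.03, -1.07], [1.6, 0.32]]
lip [[273.65081727 255.01216564]] [[273.19047619 254.61904762]]
[ 0.49640699 -0.30704236 -1.66644666] -95.48036036334769 [[0.04, 0.44], [-0.06, 0.21], [-0.13, -0.33], [0.15, -0.31]]
[ 0.49631976 -0.30691571 -1.66267172] -95.2640720422971 [[-0.13, 0.51], [-0.22, 0.19], [-0.06, -0.32], [0.21, -0.22], [-0.19, -0.76], [0.58, 0.44], [0.29, 0.4], [-0.48, -0.23]]
```

```bash
cat >> h.py <<'E'
from scipy.spatial.transform import Slerp
def Rdown(yaw_deg):  # tool z along yaw, y down
    a=np.radians(yaw_deg);z=np.array([np.cos(a),np.sin(a),0]);y=np.array([0,0,-1.]);x=np.cross(y,z)
    return R.from_matrix(np.c_[x,y,z])
def plan(p1,R1,n,op,s=None,p0=None,R0=None):
    s=s or robot.read_state()
    if p0 is None:p0=np.array(s['tool_pos']);R0=R.from_rotvec(s['orientation'])
    p1=np.array(p1);sl=Slerp([0,1],R.concatenate([R0,R1]));rows=[]
    for i in range(n):
        Ra=sl(i/n);Rb=sl((i+1)/n)
        d=Ra.inv().apply((p1-p0)/n);w=np.degrees((Ra.inv()*Rb).as_rotvec())
        rows.append(np.r_[np.round(d,4),np.round(w,2),op])
    for i in range(0,n,5):
        print(', '.join(f'{v:g}' for r in rows[i:i+5] for v in r))
E
python3 - <<'E'
from h import *
plan([.4964,-.307,.13],Rdown(-5.4),10,1)
E
```

```text
-0.0327, 0.0108, -0.0116, -0, -6.04, -0, 1, -0.0337, 0.0108, -0.0081, -0, -6.04, -0, 1, -0.0344, 0.0108, -0.0045, -0, -6.04, -0, 1, -0.0347, 0.0108, -0.0009, -0, -6.04, -0, 1, -0.0346, 0.0108, 0.0027, -0, -6.04, -0, 1
-0.0341, 0.0108, 0.0064, -0, -6.04, -0, 1, -0.0332, 0.0108, 0.0099, -0, -6.04, -0, 1, -0.032, 0.0108, 0.0134, -0, -6.04, -0, 1, -0.0304, 0.0108, 0.0167, -0, -6.04, -0, 1, -0.0285, 0.0108, 0.0198, -0, -6.04, -0, 1
```

{"api": "carry_out", "payload": {"motion": [-0.033,0.011,-0.012,0,-6,0,1,-0.034,0.011,-0.008,0,-6,0,1,-0.034,0.011,-0.005,0,-6,0,1,-0.035,0.011,-0.001,0,-6,0,1,-0.035,0.011,0.003,0,-6,0,1]}}

```text
t: 1.05
tool_pos: [0.3725, -0.4268, 0.1833]
orientation: [-0.855, 1.64, -1.652]
force: [-0.2, 0.4, 0.0]
opening: 0.093
```

{"api": "carry_out", "payload": {"motion": [-0.034,0.011,0.006,0,-6,0,1,-0.033,0.011,0.01,0,-6,0,1,-0.032,0.011,0.013,0,-6,0,1,-0.03,0.011,0.017,0,-6,0,1,-0.029,0.011,0.02,0,-6,0,1]}}

```text
t: 1.55
tool_pos: [0.5006, -0.3001, 0.1266]
orientation: [-1.179, 1.253, -1.267]
force: [0.6, -0.3, 0.6]
opening: 0.0931
```

```bash
python3 - <<'E'
from h import *
st()
cv2.imwrite('pics/w1.png',imaging.read_camera("wrist"))
plan([.4964,-.307,.037],Rdown(-5.4),5,1)
E
```

```text
t 1.55 pos [ 0.5006 -0.3001  0.1266] 
 [[-0.0688  0.0035  0.9976]
 [-0.9976 -0.0081 -0.0688]
 [ 0.0078 -1.      0.0041]] F [ 0.59 -0.27  0.63] op 0.09305182078310342 q [-0.625  0.158  1.664 -0.005  1.311 -0.555]
0.0023, 0.0175, -0.0012, -0.04, 0.4, 0.05, 1, 0.0023, 0.0175, -0.0012, -0.04, 0.4, 0.05, 1, 0.0024, 0.0175, -0.0012, -0.04, 0.4, 0.05, 1, 0.0024, 0.0175, -0.0011, -0.04, 0.4, 0.05, 1, 0.0024, 0.0175, -0.0011, -0.04, 0.4, 0.05, 1
```

View pics/w1.png

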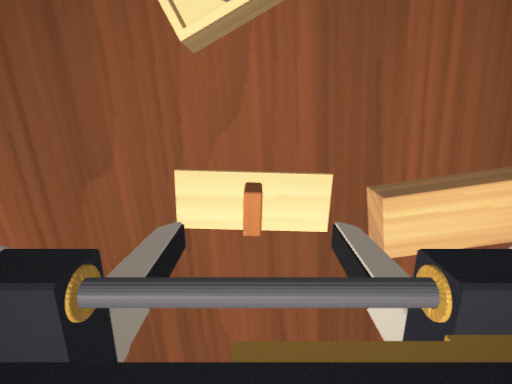

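```bash
python3 - <<'E'
from fit import *
uv=np.array([(175,170),(331,173),(328,232),(177,231)],float)
# image right=world +x(lid y), up = ?
c=cam("wrist");print(unproj("wrist",uv,.013,c)[:,:2])
w=unproj("wrist",uv,.013,c)[:,:2].mean(0);print(w)
b=np.array([(246,184),(262,184),(261,234),(244,234)],float)
print(proj("wrist",[[.4964,-.307,.049],[.4964,-.307,.013]],c))
E
```

```text
[[ 0.42782785 -0.26693813]
 [ 0.57239516 -0.27847871]
 [ 0.57004654 -0.33791758]
 [ 0.42130901 -0.32781185]]
[ 0.49789464 -0.30278657]
[[250.79275369 220.39185101]
 [251.60606082 206.65684914]]
```

{"api": "carry_out", "payload": {"motion": [0.002,0.018,-0.001,0,0.4,0,1,0.002,0.018,-0.001,0,0.4,0,1,0.003,0.018,-0.001,0,0.4,0,1,0.002,0.015,-0.001,0,0.4,0,1,0.002,0.005,-0.001,0,0.4,0,1]}}

```text
t: 2.1
tool_pos: [0.5002, -0.3041, 0.0487]
orientation: [-1.165, 1.269, -1.282]
force: [-0.8, -0.0, -0.2]
opening: 0.0932
```

{"api": "carry_out", "payload": {"motion": [0.001,0.006,-0.002,0,0,0,1,0.001,0.004,-0.001,0,0,0,1,0,0.002,0,0,0,0,1,0,0,0,0,0,0,0.3,0,0,0,0,0,0,-1], "squeeze": 25}}

```text
t: 2.6
tool_pos: [0.4971, -0.3074, 0.0372]
orientation: [-1.163, 1.269, -1.284]
force: [-0.9, -0.4, -0.6]
opening: 0.0814
```

{"api": "carry_out", "payload": {"motion": [0,0,0,0,0,0,-1,0,0,0,0,0,0,-1,0,0,0,0,0,0,-1,0,0,0,0,0,0,-1,0,0,0,0,0,0,-1]}}

```text
t: 3.1
tool_pos: [0.4982, -0.3079, 0.0388]
orientation: [-1.163, 1.266, -1.286]
force: [0.5, -0.6, 0.1]
opening: 0.0416
```

{"api": "carry_out", "payload": {"motion": [0,0,0,0,0,0,-1,0,0,0,0,0,0,-1,0,0,0,0,0,0,-1,0,0,0,0,0,0,-1,0,0,0,0,0,0,-1]}}

```text
t: 3.6
tool_pos: [0.4979, -0.3078, 0.0391]
orientation: [-1.163, 1.267, -1.285]
force: [-1.2, 0.4, 1.1]
opening: 0.0157
```

```bash
python3 - <<'E'
from h import *
st()
cv2.imwrite('pics/w2.png',imaging.read_camera("wrist"))
E
```

```text
t 3.6 pos [ 0.4979 -0.3078  0.0391] 
 [[-0.0914  0.0081  0.9958]
 [-0.9958 -0.0073 -0.0913]
 [ 0.0066 -0.9999  0.0087]] F [-1.23  0.36  1.08] op 0.01567741931936427 q [-6.410e-01  2.640e-01  1.717e+00 -1.000e-03  1.150e+00 -5.490e-01]
```

View pics/w2.png

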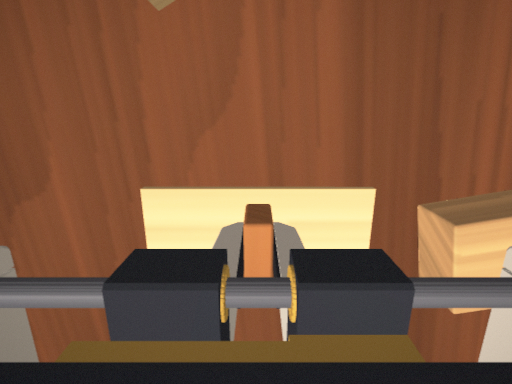

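```bash
python3 - <<'E'
from h import *
s=robot.read_state();T=R.from_rotvec(s['orientation']);p=np.array(s['tool_pos'])
c=cam("wrist")
w=unproj("wrist",[(142,188),(375,188)],.013,c);print(w, np.linalg.norm(w[0]-w[1]))
print('tool frame',T.inv().apply(w-p))
t=w.mean(0);d=(w[1]-w[0])/np.linalg.norm(w[1]-w[0]);n=np.array([d[1],-d[0],0]);C=t+n*.029
print('lid centre',C,'tool',T.inv().apply(C-p))
# lift then place plan
s1=[p[0],p[1],.14]
plan(s1,T,5,-1)
a=np.radians(23.4);tx=np.array([np.cos(a),np.sin(a)]);ty=np.array([-tx[1],tx[0]])
tc=np.array([.5344,-.055])+.09*tx
print('target',tc)
plan([*tc,.14],Rdown(-66.6),10,-1,p0=np.array(s1),R0=T)
E
```

```text
[[ 0.42784592 -0.27182296  0.013     ]
 [ 0.57493774 -0.28559751  0.013     ]] 0.14773538109097992
tool frame [[-0.02960437  0.02522654 -0.07329549]
 [-0.02931915  0.02652233  0.07443393]]
lid centre [ 0.49868793 -0.30758391  0.013     ] tool [-0.00046245  0.02606605  0.00051155]
0.0001, -0.0202, 0.0002, 0, 0, 0, -1, 0.0001, -0.0202, 0.0002, 0, 0, 0, -1, 0.0001, -0.0202, 0.0002, 0, 0, 0, -1, 0.0001, -0.0202, 0.0002, 0, 0, 0, -1, 0.0001, -0.0202, 0.0002, 0, 0, 0, -1
target [ 0.61699792 -0.01925669]
-0.0298, -0.0001, 0.0092, -0.07, 6.14, 0.01, -1, -0.0306, -0.0001, 0.006, -0.07, 6.14, 0.01, -1, -0.0311, -0.0001, 0.0027, -0.07, 6.14, 0.01, -1, -0.0312, -0.0001, -0.0007, -0.07, 6.14, 0.01, -1, -0.031, -0.0001, -0.004, -0.07, 6.14, 0.01, -1
-0.0304, -0.0001, -0.0073, -0.07, 6.14, 0.01, -1, -0.0294, -0.0001, -0.0105, -0.07, 6.14, 0.01, -1, -0.0281, -0.0001, -0.0136, -0.07, 6.14, 0.01, -1, -0.0265, -0.0001, -0.0165, -0.07, 6.14, 0.01, -1, -0.0246, -0, -0.0192, -0.07, 6.14, 0.01, -1
```

{"api": "carry_out", "payload": {"motion": [0,-0.015,0,0,0,0,-1,0,-0.032,0,0,0,0,-1,0,-0.035,0,0,0,0,-1,0,-0.035,0,0,0,0,-1,0,-0.025,0,0,0,0,-1]}}

```text
t: 4.15
tool_pos: [0.4938, -0.3044, 0.1831]
orientation: [-1.165, 1.275, -1.277]
force: [2.2, -1.4, -0.4]
opening: 0.0164
```

{"api": "carry_out", "payload": {"motion": [-0.03,0,0.009,0,6.1,0,-1,-0.031,0,0.006,0,6.1,0,-1,-0.031,0,0.003,0,6.1,0,-1,-0.031,0,-0.001,0,6.1,0,-1,-0.031,0,-0.004,0,6.1,0,-1]}}

```text
t: 4.65
tool_pos: [0.5582, -0.1618, 0.1965]
orientation: [-0.819, 1.651, -1.682]
force: [-0.1, 0.2, 0.6]
opening: 0.016
```

{"api": "carry_out", "payload": {"motion": [-0.03,0,-0.007,0,6.1,0,-1,-0.029,0,-0.01,0,6.1,0,-1,-0.028,0,-0.014,0,6.1,0,-1,-0.026,0,-0.016,0,6.1,0,-1,-0.025,0,-0.019,0,6.1,0,-1]}}

```text
t: 5.15
tool_pos: [0.6246, -0.0145, 0.2022]
orientation: [-0.354, 1.997, -2.029]
force: [0.7, 0.1, -0.8]
opening: 0.0158
```

```bash
python3 - <<'E'
from h import *
st()
cv2.imwrite('pics/w3.png',imaging.read_camera("wrist"))
c=cam("wrist")
np.save('c3.npy',np.array([*c[0].ravel(),*c[1],*c[2].ravel()]))
cv2.imwrite('pics/t3.png',imaging.read_camera("top"))
plan([.617,-.0193,.14],Rdown(-66.6),5,-1)
E
```

```text
t 5.15 pos [ 0.6246 -0.0145  0.2022] 
 [[-0.9333  0.0213  0.3585]
 [-0.3588 -0.0119 -0.9333]
 [-0.0156 -0.9997  0.0188]] F [ 0.74  0.09 -0.82] op 0.015769461430459892 q [-0.1    0.194  1.483 -0.01   1.443  1.106]
0.0023, 0.0124, 0.0005, -0.21, -0.43, -0.19, -1, 0.0023, 0.0124, 0.0006, -0.21, -0.43, -0.19, -1, 0.0022, 0.0124, 0.0006, -0.21, -0.43, -0.19, -1, 0.0022, 0.0124, 0.0006, -0.21, -0.43, -0.19, -1, 0.0021, 0.0124, 0.0006, -0.21, -0.43, -0.19, -1
```

View pics/w3.png

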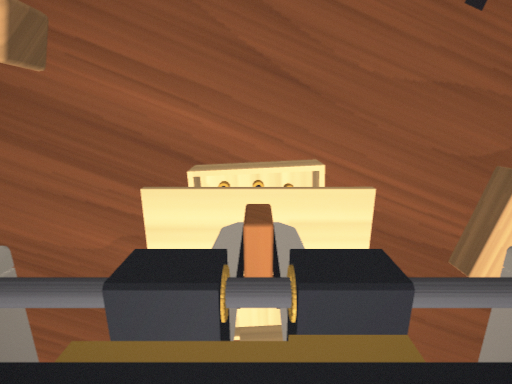

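View pics/t3.png

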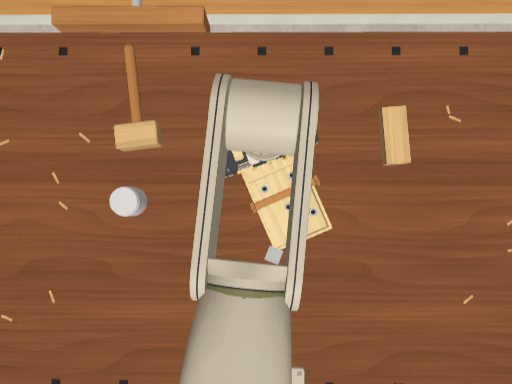

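```bash
python3 - <<'E'
from h import *
a=cv2.imread('pics/w3.png');cv2.imwrite('pics/z3.png',cv2.resize(a[150:200,180:335],None,fx=5,fy=5,interpolation=cv2.INTER_CUBIC))
v=np.load('c3.npy');c=(v[:9].reshape(3,3),v[9:12],v[12:].reshape(3,3))
w=unproj("wrist",[(189.5,169),(323.5,161.5)],.045,c);print(w,np.linalg.norm(w[0]-w[1]))
d=w[1]-w[0];print(np.degrees(np.arctan2(d[1],d[0])))
a=np.radians(23.4);tx=np.array([np.cos(a),np.sin(a)]);ty=np.array([-tx[1],tx[0]])
C=np.array([.5344,-.055]);P=[[*(C+.12*tx+k*ty),.045] for k in(.075,-.075)];print(P,proj("wrist",P,c))
E
```

```text
[[ 0.61810368  0.06482707  0.045     ]
 [ 0.67701911 -0.06901009  0.045     ]] 0.14623067988348876
-66.2407922870004
[[np.float64(0.6147444632844692), np.float64(0.06148934380247226), 0.045], [np.float64(0.6743166468796862), np.float64(-0.07617385005012492), 0.045]] [[191.51786673 172.90351426]
 [328.46173684 166.08434341]]
```

View pics/z3.png

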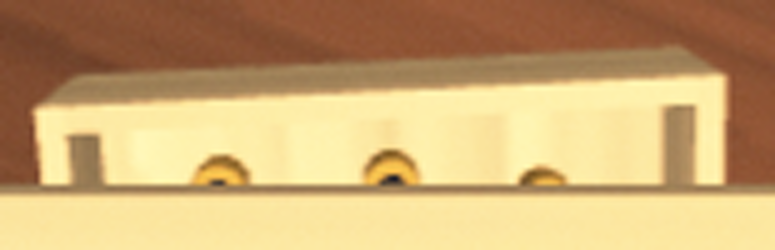

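```bash
python3 - <<'E'
from h import *
v=np.load('c3.npy');c=(v[:9].reshape(3,3),v[9:12],v[12:].reshape(3,3))
f=lambda a,s,o:(np.array(a)+.5)/s-.5+o
w=unproj("wrist",f([(37,108),(727,73)],5,[180,150]),.045,c);print(w,np.linalg.norm(w[0]-w[1]))
d=w[1]-w[0];an=np.degrees(np.arctan2(d[1],d[0]));print(an)
a=np.radians(an+90);tx=np.array([np.cos(a),np.sin(a)])
print('comp centre',w.mean(0)[:2]-.03*tx,'tote',w.mean(0)[:2]-.12*tx, 'top-cam comp',.617,-.0193)
plan([*(w.mean(0)[:2]-.03*tx),.11],Rdown(an),5,-1)
E
```

```text
[[ 0.61482842  0.06665146  0.045     ]
 [ 0.67488291 -0.07176002  0.045     ]] 0.15087836480209635
-66.54476391100616
comp centre [ 0.61733452 -0.01449526] tote [ 0.5347711  -0.05031818] top-cam comp 0.617 -0.0193
0.002, 0.0184, -0.0004, -0.21, -0.44, -0.19, -1, 0.0019, 0.0184, -0.0004, -0.21, -0.44, -0.19, -1, 0.0019, 0.0184, -0.0003, -0.21, -0.44, -0.19, -1, 0.0018, 0.0184, -0.0003, -0.21, -0.44, -0.19, -1, 0.0017, 0.0184, -0.0002, -0.21, -0.44, -0.19, -1
```

{"api": "carry_out", "payload": {"motion": [0.002,0.018,0,-0.2,-0.4,-0.2,-1,0.002,0.018,0,-0.2,-0.4,-0.2,-1,0.002,0.018,0,-0.2,-0.4,-0.2,-1,0.002,0.018,0,-0.2,-0.4,-0.2,-1,0.001,0.01,0,-0.2,-0.4,-0.2,-1]}}

```text
t: 5.75
tool_pos: [0.6164, -0.0188, 0.1145]
orientation: [-0.419, 1.995, -1.996]
force: [-0.4, 1.1, -1.2]
opening: 0.0158
```

```bash
python3 - <<'E'
from h import *
st()
a=imaging.read_camera("wrist")
c=cam("wrist")
np.save('c4.npy',np.array([*c[0].ravel(),*c[1],*c[2].ravel()]))
cv2.imwrite('pics/z4.png',cv2.resize(a[140:260,130:390],None,fx=3,fy=3,interpolation=cv2.INTER_CUBIC))
a=imaging.read_camera("scene")
cv2.imwrite('pics/s4.png',cv2.resize(a[120:290,120:360],None,fx=3,fy=3,interpolation=cv2.INTER_CUBIC))
st()
E
```

```text
t 5.75 pos [ 0.6164 -0.0188  0.1145] 
 [[-9.163e-01 -2.100e-03  4.004e-01]
 [-4.004e-01 -1.100e-03 -9.163e-01]
 [ 2.400e-03 -1.000e+00  2.000e-04]] F [-0.39  1.12 -1.2 ] op 0.015761526426229914 q [-1.130e-01  2.640e-01  1.567e+00 -1.000e-03  1.313e+00  1.046e+00]
t 5.85 pos [ 0.616  -0.0186  0.1144] 
 [[-9.165e-01 -3.700e-03  4.000e-01]
 [-4.000e-01 -1.000e-03 -9.165e-01]
 [ 3.800e-03 -1.000e+00 -5.000e-04]] F [-0.19  1.51 -0.79] op 0.015743374319304733 q [-1.130e-01  2.640e-01  1.566e+00 -1.000e-03  1.315e+00  1.047e+00]
```

View pics/z4.png

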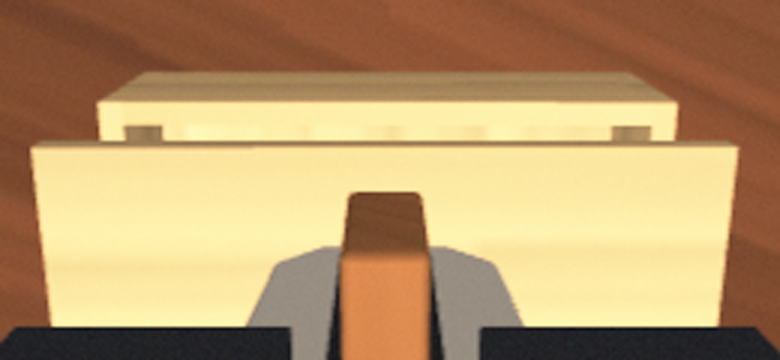

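View pics/s4.png

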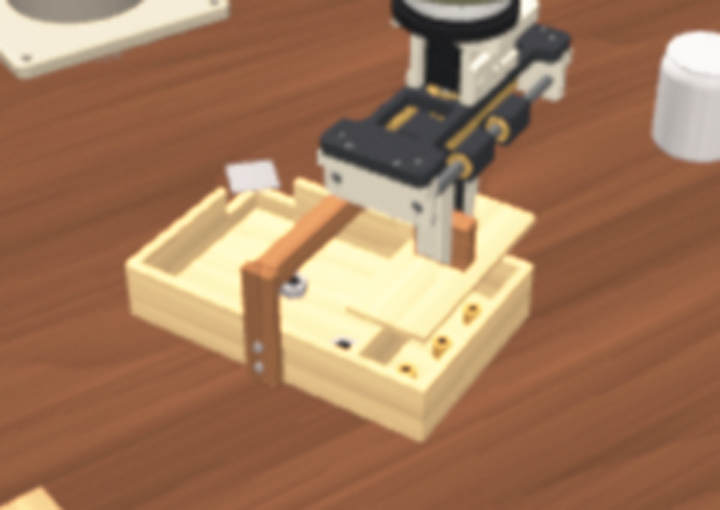

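```bash
python3 - <<'E'
from h import *
s=robot.read_state();T=R.from_rotvec(s['orientation']);p=np.array(s['tool_pos'])
v=np.load('c4.npy');c=(v[:9].reshape(3,3),v[9:12],v[12:].reshape(3,3))
f=lambda a,s,o:(np.array(a)+.5)/s-.5+o
w=unproj("wrist",f([(98,101),(677,101)],3,[130,140]),.045,c);print(w,np.linalg.norm(w[0]-w[1]))
print(T.inv().apply(w-p))
zt=p[2]-.039+.013
w=unproj("wrist",f([(32,146),(738,146)],3,[130,140]),zt,c);print(w,np.linalg.norm(w[0]-w[1]))
print(T.inv().apply(w-p))
# scene cam check: lid plate corners predicted & tote corners
a=np.radians(23.4);tx=np.array([np.cos(a),np.sin(a)]);ty=np.array([-tx[1],tx[0]])
C=np.array([.5344,-.055])
P=[[*(C+.12*tx+k*ty),.045] for k in(.075,-.075)]+[[*(C-.12*tx-.075*ty),.045]]
g=lambda q:(q-[120,120]+.5)*3-.5
print('tote pred',g(proj("scene",P)))
L=p[:2]
P=[[*(L+.029*tx+k*ty),zt] for k in(.074,-.074)]+[[*(L-.029*tx-.074*ty),zt]]
print('lid pred',g(proj("scene",P)))
E
```

```text
[[ 0.61226814  0.06166657  0.045     ]
 [ 0.67224631 -0.07532368  0.045     ]] 0.14954501659285024
[[-0.02895856  0.06931969 -0.07499878]
 [-0.02912754  0.06923896  0.07454612]]
[[ 0.61204924  0.06131202  0.08838817]
 [ 0.67137404 -0.07415471  0.08838817]] 0.14788734896511446
[[-0.02845256  0.02593299 -0.07478464]
 [-0.02863219  0.02585311  0.07310258]]
tote pred [[534.96611742 266.32275243]
 [425.17116714 392.00159198]
 [127.11766576 264.27761658]]
lid pred [[537.2390052  215.23560794]
 [426.26661953 336.61039323]
 [346.282372   303.82887893]]
```

{"api": "carry_out", "payload": {"motion": [0,0.01,0,0,0,0,-1,0,0.01,0,0,0,0,-1,0,0.006,0,0,0,0,-1,0,0.003,0,0,0,0,-1,0,0.002,0,0,0,0,-1]}}

```text
t: 6.35
tool_pos: [0.6177, -0.0191, 0.083]
orientation: [-0.416, 1.994, -1.996]
force: [0.3, -0.4, -0.6]
opening: 0.0158
```

```bash
python3 - <<'E'
from h import *
st()
a=imaging.read_camera("wrist")
cv2.imwrite('pics/z5.png',cv2.resize(a[140:260,130:390],None,fx=3,fy=3,interpolation=cv2.INTER_CUBIC))
E
```

```text
t 6.35 pos [ 0.6177 -0.0191  0.083 ] 
 [[-9.167e-01  3.000e-04  3.997e-01]
 [-3.997e-01 -1.400e-03 -9.167e-01]
 [ 3.000e-04 -1.000e+00  1.400e-03]] F [ 0.33 -0.36 -0.6 ] op 0.015753924512890784 q [-1.130e-01  2.980e-01  1.586e+00 -1.000e-03  1.256e+00  1.047e+00]
```

View pics/z5.png

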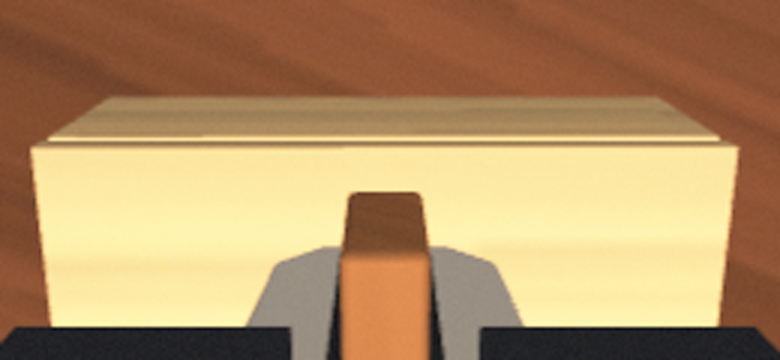

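{"api": "carry_out", "payload": {"motion": [0,0.003,0,0,0,0,-1,0,0.002,0,0,0,0,-1,0,0.001,0,0,0,0,-1,0,0,0,0,0,0,-1,0,0,0,0,0,0,-1]}}

```text
t: 6.9
tool_pos: [0.6184, -0.019, 0.0775]
orientation: [-0.415, 1.992, -1.996]
force: [-1.0, -0.2, -1.7]
opening: 0.0161
```

```bash
python3 - <<'E'
from h import *
st()
a=imaging.read_camera("wrist")
cv2.imwrite('pics/z6.png',cv2.resize(a[140:260,130:390],None,fx=3,fy=3,interpolation=cv2.INTER_CUBIC))
E
```

```text
t 6.9 pos [ 0.6184 -0.019   0.0775] 
 [[-0.9165  0.002   0.4   ]
 [-0.4    -0.0016 -0.9165]
 [-0.0012 -1.      0.0023]] F [-1.02 -0.19 -1.71] op 0.0161427262943678 q [-1.130e-01  3.050e-01  1.589e+00 -1.000e-03  1.245e+00  1.047e+00]
```

View pics/z6.png

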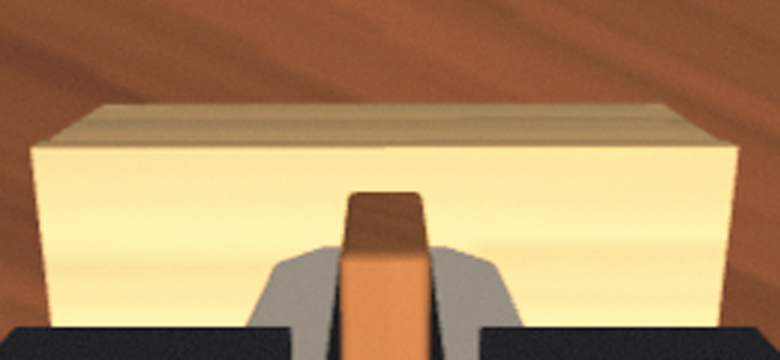

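{"api": "carry_out", "payload": {"motion": [0,0.001,0,0,0,0,-1,0,0,0,0,0,0,-0.3,0,0,0,0,0,0,-0.3,0,0,0,0,0,0,-0.3,0,0,0,0,0,0,-0.3]}}

```text
t: 7.45
tool_pos: [0.6191, -0.019, 0.0774]
orientation: [-0.413, 1.991, -1.996]
force: [0.3, 0.0, 0.2]
opening: 0.0325
```

{"api": "carry_out", "payload": {"motion": [0,-0.01,0,0,0,0,-0.3,0,-0.02,0,0,0,0,-0.3,0,-0.025,0,0,0,0,-0.3,0,-0.025,0,0,0,0,-0.3,0,-0.02,0,0,0,0,0.3]}}

```text
t: 7.95
tool_pos: [0.6161, -0.0186, 0.1788]
orientation: [-0.42, 1.996, -1.997]
force: [1.2, -0.6, -0.1]
opening: 0.0368
```

```bash
python3 - <<'E'
from h import *
st()
a=imaging.read_camera("wrist")
cv2.imwrite('pics/w7.png',a)
a=imaging.read_camera("scene")
cv2.imwrite('pics/s7.png',cv2.resize(a[120:290,120:360],None,fx=3,fy=3,interpolation=cv2.INTER_CUBIC))
E
```

```text
t 7.95 pos [ 0.6161 -0.0186  0.1788] 
 [[-9.166e-01 -3.800e-03  3.998e-01]
 [-3.998e-01 -9.000e-04 -9.166e-01]
 [ 3.900e-03 -1.000e+00 -7.000e-04]] F [ 1.25 -0.56 -0.14] op 0.036768897327069 q [-1.130e-01  2.100e-01  1.507e+00 -1.000e-03  1.428e+00  1.047e+00]
```

View pics/w7.png

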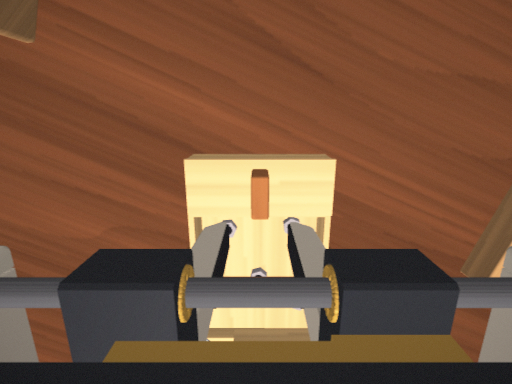

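View pics/s7.png

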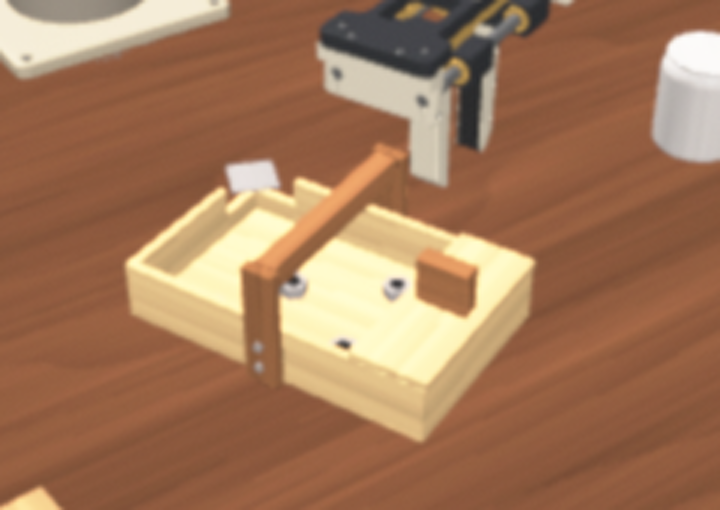

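```bash
python3 - <<'E'
from h import *
plan([.5345,-.0548,.17],Rdown(23.4),15,0)
E
```

```text
0.0061, 0.0008, -0, -0.01, -5.99, 0, 0, 0.006, 0.0008, -0.0007, -0.01, -5.99, 0, 0, 0.0059, 0.0008, -0.0013, -0.01, -5.99, 0, 0, 0.0058, 0.0008, -0.0019, -0.01, -5.99, 0, 0, 0.0055, 0.0008, -0.0025, -0.01, -5.99, 0, 0
0.0052, 0.0008, -0.0031, -0.01, -5.99, 0, 0, 0.0049, 0.0008, -0.0036, -0.01, -5.99, 0, 0, 0.0045, 0.0008, -0.0041, -0.01, -5.99, 0, 0, 0.004, 0.0008, -0.0045, -0.01, -5.99, 0, 0, 0.0035, 0.0008, -0.0049, -0.01, -5.99, 0, 0
0.003, 0.0008, -0.0053, -0.01, -5.99, 0, 0, 0.0024, 0.0008, -0.0056, -0.01, -5.99, 0, 0, 0.0019, 0.0008, -0.0058, -0.01, -5.99, 0, 0, 0.0012, 0.0008, -0.0059, -0.01, -5.99, 0, 0, 0.0006, 0.0008, -0.006, -0.01, -5.99, 0, 0
```

{"api": "carry_out", "payload": {"motion": [0.006,0.001,0,0,-6,0,0,0.006,0.001,-0.001,0,-6,0,0,0.006,0.001,-0.001,0,-6,0,0,0.006,0.001,-0.002,0,-6,0,0,0.006,0.001,-0.003,0,-6,0,0]}}

```text
t: 8.55
tool_pos: [0.5883, -0.031, 0.1749]
orientation: [-0.85, 1.646, -1.649]
force: [-0.5, -0.9, -0.1]
opening: 0.0463
```

{"api": "carry_out", "payload": {"motion": [0.005,0.001,-0.003,0,-6,0,0,0.005,0.001,-0.004,0,-6,0,0,0.005,0.001,-0.004,0,-6,0,0,0.004,0.001,-0.005,0,-6,0,0,0.004,0.001,-0.005,0,-6,0,0]}}

```text
t: 9.05
tool_pos: [0.5562, -0.0444, 0.1654]
orientation: [-1.178, 1.264, -1.26]
force: [-0.5, -0.2, 0.3]
opening: 0.0466
```

{"api": "carry_out", "payload": {"motion": [0.003,0.001,-0.005,0,-6,0,0,0.002,0.001,-0.006,0,-6,0,0,0.002,0.001,-0.006,0,-6,0,0,0.001,0,-0.006,0,-6,0,0,0.001,0,-0.006,0,-6,0,0]}}

```text
t: 9.55
tool_pos: [0.5249, -0.0578, 0.1581]
orientation: [-1.402, 0.86, -0.846]
force: [-0.1, 0.3, 0.5]
opening: 0.0467
```

```bash
python3 - <<'E'
from h import *
st()
a=imaging.read_camera("wrist")
cv2.imwrite('pics/w8.png',a)
a=np.radians(23.4);tx=np.array([np.cos(a),np.sin(a)]);ty=np.array([-tx[1],tx[0]]);C=np.array([.5344,-.055])
print(proj("wrist",[[*(C+i*tx+j*ty),z] for i,j,z in [(.009,.075,.095),(-.009,.075,.095),(.12,.075,.045),(-.12,-.075,.045)]]))
plan([.5344,-.055,.085],Rdown(23.4),5,0)
E
```

```text
t 9.55 pos [ 0.5249 -0.0578  0.1581] 
 [[ 4.573e-01 -9.600e-03  8.893e-01]
 [-8.893e-01  5.000e-04  4.573e-01]
 [-4.800e-03 -1.000e+00 -8.300e-03]] F [-0.08  0.32  0.47] op 0.04673046983164462 q [-2.060e-01 -3.000e-03  1.774e+00 -1.000e-03  1.380e+00 -6.800e-01]
[[293.11527247 117.8082197 ]
 [268.17834465 115.91249803]
 [410.83225381 126.6580171 ]
 [146.78242361 258.84012704]]
0.0005, 0.0145, 0.0023, 0.11, 0.84, -0.06, 0, 0.0004, 0.0146, 0.0022, 0.11, 0.84, -0.06, 0, 0.0004, 0.0146, 0.0022, 0.11, 0.84, -0.06, 0, 0.0003, 0.0146, 0.0022, 0.11, 0.84, -0.06, 0, 0.0003, 0.0146, 0.0022, 0.11, 0.84, -0.06, 0
```

View pics/w8.png

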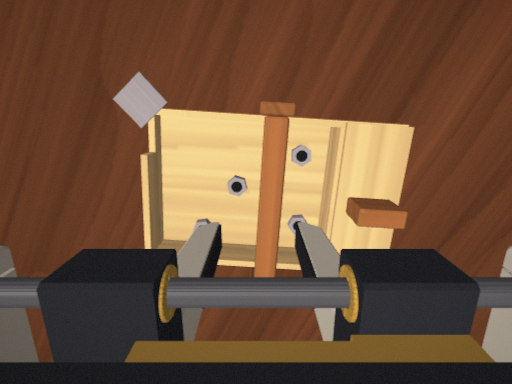

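{"api": "carry_out", "payload": {"motion": [0,0.004,0.005,0,2,0,0,0,0.015,0.003,0.2,2,0,0,0,0.02,0.001,0.2,0,0,0,0,0.02,0,0,0,0,0,0,0.01,0,0,0,0,0], "squeeze": 60}}

```text
t: 10.1
tool_pos: [0.5345, -0.0531, 0.0865]
orientation: [-1.365, 0.921, -0.918]
force: [-0.4, 0.3, 0.6]
opening: 0.0465
```

```bash
python3 - <<'E'
from h import *
st()
cv2.imwrite('pics/w9.png',imaging.read_camera("wrist"))
plan([.5344,-.055,.084],Rdown(23.4),5,0)
E
```

```text
t 10.1 pos [ 0.5345 -0.0531  0.0865] 
 [[ 3.769e-01 -1.000e-04  9.262e-01]
 [-9.262e-01  3.100e-03  3.769e-01]
 [-2.900e-03 -1.000e+00  1.100e-03]] F [-0.43  0.35  0.59] op 0.046469779210080955 q [-0.197  0.089  1.818  0.003  1.235 -0.584]
0.0004, 0.0002, -0, 0, -0.25, -0.05, 0, 0.0004, 0.0002, -0, 0, -0.25, -0.05, 0, 0.0004, 0.0002, -0, 0, -0.25, -0.05, 0, 0.0004, 0.0002, -0, 0, -0.25, -0.05, 0, 0.0004, 0.0002, -0, 0, -0.25, -0.05, 0
```

View pics/w9.png

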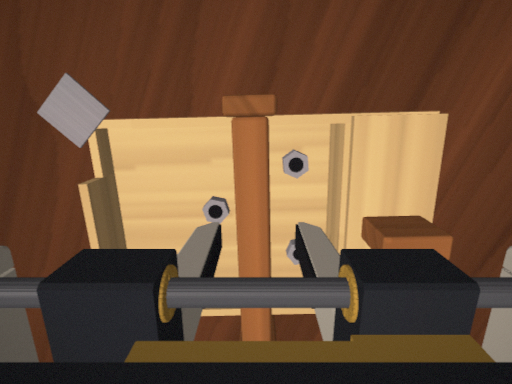

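{"api": "carry_out", "payload": {"motion": [0.001,0.001,0,0,-0.6,0,0,0,0.001,0,0,-0.6,0,0,0,0,0,0,0,0,-1,0,0,0,0,0,0,-1,0,0,0,0,0,0,-1]}}

```text
t: 10.65
tool_pos: [0.536, -0.0539, 0.0852]
orientation: [-1.371, 0.906, -0.904]
force: [0.9, 0.6, 0.2]
opening: 0.027
```

{"api": "carry_out", "payload": {"motion": [0,0,0,0,0,0,-1,0,0,0,0,0,0,-1,0,0,0,0,0,0,-1,0,0,0,0,0,0,-1,0,0,0,0,0,0,-1]}}

```text
t: 11.15
tool_pos: [0.5357, -0.0541, 0.0854]
orientation: [-1.371, 0.906, -0.904]
force: [-0.3, -0.1, -0.7]
opening: 0.0178
```

```bash
python3 - <<'E'
from h import *
st()
E
```

```text
t 11.15 pos [ 0.5357 -0.0541  0.0854] 
 [[ 3.945e-01  6.000e-04  9.189e-01]
 [-9.189e-01  2.800e-03  3.945e-01]
 [-2.300e-03 -1.000e+00  1.600e-03]] F [-0.28 -0.13 -0.67] op 0.01776007983418396 q [-0.198  0.093  1.816  0.003  1.233 -0.604]
```

{"api": "carry_out", "payload": {"motion": [0,-0.004,0,0,0,0,-1,0,-0.008,0,0,0,0,-1,0,-0.01,0,0,0,0,-1,0,-0.012,0,0,0,0,-1,0,-0.012,0,0,0,0,-1]}}

```text
t: 11.65
tool_pos: [0.5323, -0.0535, 0.1307]
orientation: [-1.375, 0.913, -0.898]
force: [1.7, 0.9, -5.8]
opening: 0.0176
```

```bash
python3 - <<'E'
from h import *
st()
a=imaging.read_camera("scene")
cv2.imwrite('pics/s10.png',cv2.resize(a[90:290,100:380],None,fx=2.8,fy=2.8,interpolation=cv2.INTER_CUBIC))
E
```

```text
t 11.65 pos [ 0.5323 -0.0535  0.1307] 
 [[ 0.3944 -0.008   0.9189]
 [-0.9189  0.0046  0.3945]
 [-0.0073 -1.     -0.0056]] F [ 1.73  0.95 -5.79] op 0.017582782001766 q [-0.198  0.041  1.782  0.003  1.327 -0.604]
```

View pics/s10.png

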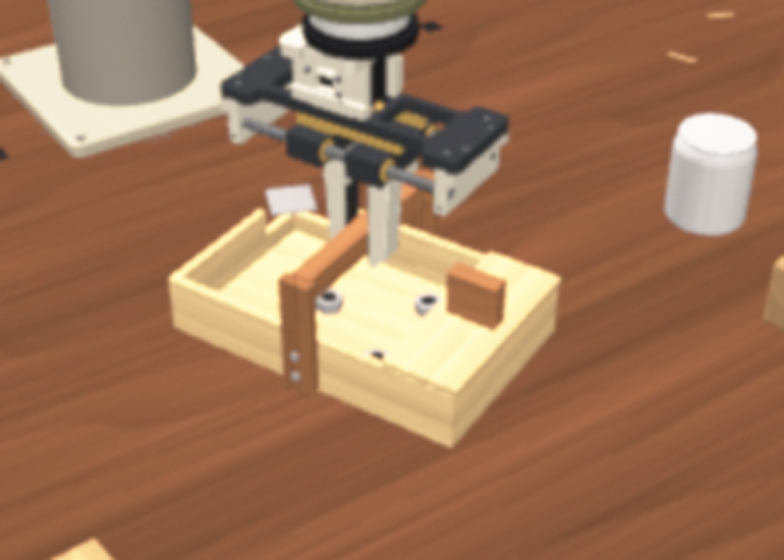

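{"api": "carry_out", "payload": {"motion": [0,-0.02,0,0,0,0,-1,0,-0.03,0,0,0,0,-1,0,-0.035,0,0,0,0,-1,0,-0.03,0,0,0,0,-1,0,-0.015,0,0,0,0,-1]}}

```text
t: 12.2
tool_pos: [0.533, -0.054, 0.2688]
orientation: [-1.374, 0.911, -0.9]
force: [-0.1, -0.0, -5.6]
opening: 0.0178
```

{"api": "carry_out", "payload": {"motion": [0,0,0,0.8,0,-0.8,-1,0,0,0,1.5,0,-1.5,-1,0,0,0,1.5,0,-1.5,-1,0,0,0,1.5,0,-1.5,-1,0,0,0,1.5,0,-1.5,-1]}}

```text
t: 12.7
tool_pos: [0.5341, -0.0545, 0.2701]
orientation: [-1.332, 0.76, -1.037]
force: [0.3, 0.5, -6.8]
opening: 0.0172
```

{"api": "carry_out", "payload": {"motion": [0,0,0,1.5,0,-1.5,-1,0,0,0,1.5,0,-1.5,-1,0,0,0,1.5,0,-1.5,-1,0,0,0,1,0,-1,-1,0,0,0,1,0,-1,-1]}}

```text
t: 13.2
tool_pos: [0.53, -0.0533, 0.263]
orientation: [-1.29, 0.62, -1.154]
force: [0.1, 0.4, -6.5]
opening: 0.0175
```

```bash
python3 - <<'E'
from h import *
s=st();M=R.from_rotvec(s['orientation']).as_matrix();tx=M[:,2];ty=-M[:,0]
print('tilt',np.degrees(np.arccos(-M[2,1])),'xdown',np.degrees(np.arcsin(tx[2])),'ydown',np.degrees(np.arcsin(-ty[2])))
a=imaging.read_camera("scene")
cv2.imwrite('pics/s11.png',cv2.resize(a[50:250,100:380],None,fx=2.8,fy=2.8,interpolation=cv2.INTER_CUBIC))
cv2.imwrite('pics/w11.png',imaging.read_camera("wrist"))
E
```

```text
t 13.2 pos [ 0.53   -0.0533  0.263 ] 
 [[ 0.358   0.3061  0.8821]
 [-0.9045 -0.1207  0.409 ]
 [ 0.2317 -0.9443  0.2337]] F [ 0.08  0.37 -6.55] op 0.017494507944934984 q [-0.146 -0.378  1.945 -0.079  1.248 -0.539]
tilt 19.21345453485186 xdown 13.513116167746821 ydown 13.398903690096684
```

View pics/s11.png

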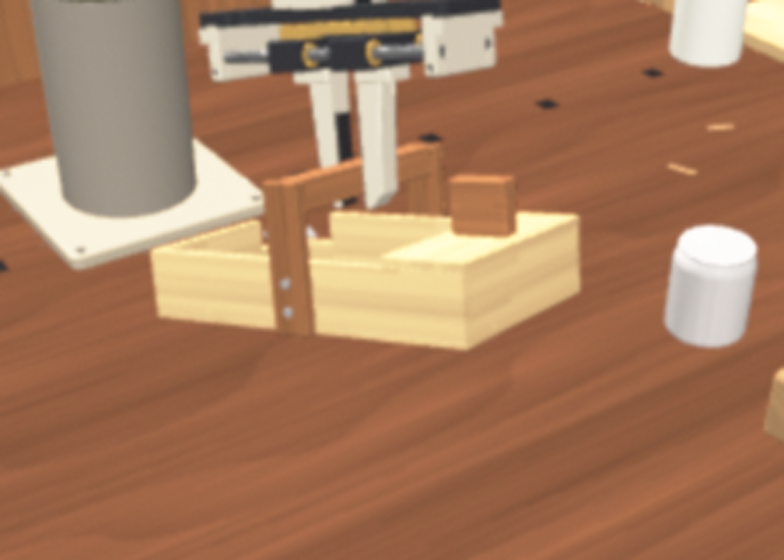

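View pics/w11.png

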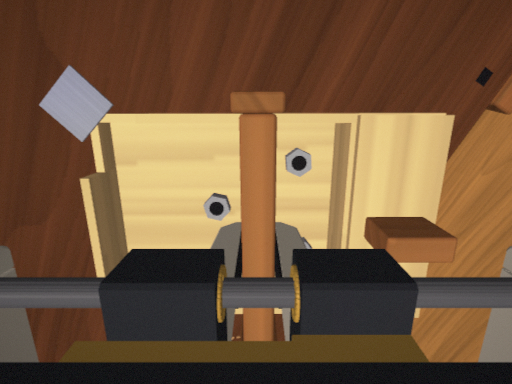

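{"api": "carry_out", "payload": {"motion": [0,0,0,0.5,0,-0.5,-1,0,0,0,0.5,0,-0.5,-1,0,0,0,0.5,0,-0.5,-1,0,0,0,0,0,0,-1,0,0,0,0,0,0,-1]}}

```text
t: 13.8
tool_pos: [0.53, -0.0533, 0.2629]
orientation: [-1.279, 0.587, -1.181]
force: [0.2, -0.1, -6.3]
opening: 0.0179
```

```bash
cat > look.py <<'E'
import sys
from h import *
k=sys.argv[1]
s=st();M=R.from_rotvec(s['orientation']).as_matrix();tx=M[:,2];ty=-M[:,0]
print('tilt',np.degrees(np.arccos(-M[2,1])),'xdown',np.degrees(np.arcsin(tx[2])),'ydown',np.degrees(np.arcsin(-ty[2])))
cv2.imwrite(f'pics/w{k}.png',imaging.read_camera("wrist"))
a=imaging.read_camera("scene")
cv2.imwrite(f'pics/s{k}.png',cv2.resize(a[50:250,100:380],None,fx=2.8,fy=2.8,interpolation=cv2.INTER_CUBIC))
E
python3 look.py 12
```

```text
t 13.8 pos [ 0.53   -0.0533  0.2629] 
 [[ 0.3492  0.3394  0.8734]
 [-0.9011 -0.1341  0.4124]
 [ 0.2571 -0.931   0.2591]] F [ 0.19 -0.14 -6.31] op 0.01792463761536538 q [-0.139 -0.414  1.981 -0.092  1.212 -0.527]
tilt 21.405575336936003 xdown 15.013838815735449 ydown 14.89720991972392
```

View pics/w12.png

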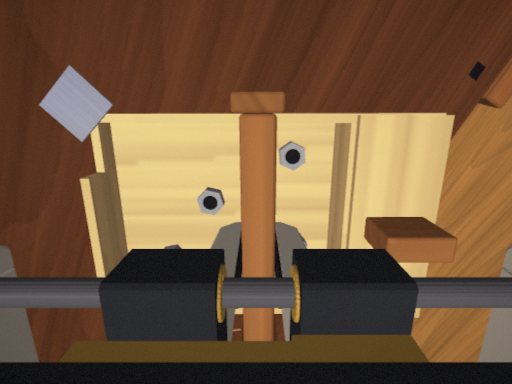

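{"api": "carry_out", "payload": {"motion": [0,0,0,0.7,0,-0.7,-1,0,0,0,0.7,0,-0.7,-1,0,0,0,0.6,0,-0.6,-1,0,0,0,0.5,0,-0.5,-1,0,0,0,0.5,0,-0.5,-1]}}

```text
t: 14.4
tool_pos: [0.5301, -0.0534, 0.2628]
orientation: [-1.254, 0.517, -1.236]
force: [0.2, 0.6, -6.0]
opening: 0.0176
```

```bash
python3 look.py 13
```

```text
t 14.4 pos [ 0.5301 -0.0534  0.2628] 
 [[ 0.328   0.4068  0.8526]
 [-0.8929 -0.1611  0.4204]
 [ 0.3084 -0.8992  0.3104]] F [ 0.18  0.6  -6.02] op 0.017578097191675836 q [-0.122 -0.487  2.054 -0.122  1.138 -0.501]
tilt 25.94797100920707 xdown 18.083494006459723 ydown 17.962234769197465
```

View pics/w13.png

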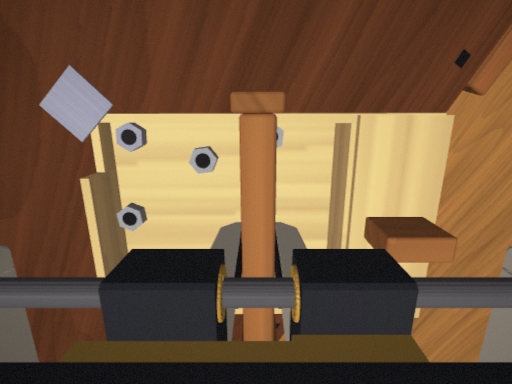

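Nuts are sliding: (131,136) is in the corner, others at (132,216), (203,160), (272,137). I'll tilt on, slowly.

{"api": "carry_out", "payload": {"motion": [0,0,0,0.2,0,-0.2,-1,0,0,0,0.5,0,-0.5,-1,0,0,0,0.5,0,-0.5,-1,0,0,0,0.5,0,-0.5,-1,0,0,0,0.5,0,-0.5,-1]}}

```text
t: 15.0
tool_pos: [0.5301, -0.0534, 0.2629]
orientation: [-1.236, 0.466, -1.274]
force: [0.5, 0.5, -5.6]
opening: 0.0175
```

```bash
python3 look.py 14
```

```text
t 15.0 pos [ 0.5301 -0.0534  0.2629] 
 [[ 0.3103  0.4543  0.8351]
 [-0.886  -0.1801  0.4273]
 [ 0.3445 -0.8725  0.3466]] F [ 0.45  0.55 -5.6 ] op 0.01748985833957263 q [-0.109 -0.54   2.106 -0.147  1.085 -0.478]
tilt 29.253334714361106 xdown 20.279617223919914 ydown 20.15013975531294
```

View pics/w14.png

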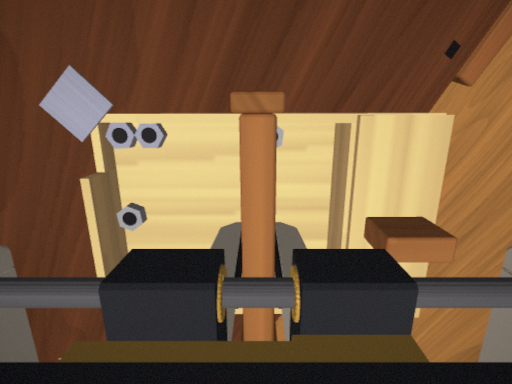

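{"api": "carry_out", "payload": {"motion": [0,0,0,0.6,0,-0.6,-1,0,0,0,0.6,0,-0.6,-1,0,0,0,0.6,0,-0.6,-1,0,0,0,0.6,0,-0.6,-1,0,0,0,0.6,0,-0.6,-1]}}

```text
t: 15.6
tool_pos: [0.5299, -0.0533, 0.2627]
orientation: [-1.209, 0.396, -1.326]
force: [-0.8, -0.4, -6.0]
opening: 0.0177
```

```bash
python3 look.py 15
```

```text
t 15.6 pos [ 0.5299 -0.0533  0.2627] 
 [[ 0.2832  0.5167  0.8079]
 [-0.8753 -0.2051  0.438 ]
 [ 0.392  -0.8312  0.3942]] F [-0.76 -0.4  -6.01] op 0.01765727835852003 q [-0.09  -0.612  2.179 -0.187  1.012 -0.442]
tilt 33.7751911205986 xdown 23.21472068785784 ydown 23.080927114973374
```

View pics/w15.png

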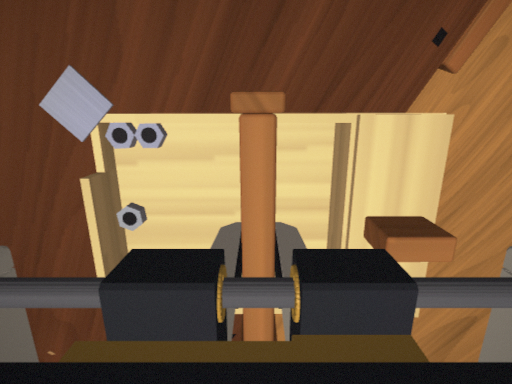

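{"api": "carry_out", "payload": {"motion": [0,0,0,0,0,-0.8,-1,0,0,0,0,0,-0.8,-1,0,0,0,0,0,-0.8,-1,0,0,0,0,0,-0.8,-1,0,0,0,0,0,-0.8,-1]}}

```text
t: 16.2
tool_pos: [0.5299, -0.0534, 0.2628]
orientation: [-1.234, 0.355, -1.391]
force: [-0.0, 0.4, -6.1]
opening: 0.0177
```

```bash
python3 look.py 16
```

```text
t 16.2 pos [ 0.5299 -0.0534  0.2628] 
 [[ 0.2431  0.5363  0.8082]
 [-0.8578 -0.2701  0.4372]
 [ 0.4528 -0.7996  0.3944]] F [-0.01  0.43 -6.1 ] op 0.01773496191956698 q [-0.023 -0.626  2.208 -0.314  0.987 -0.314]
tilt 36.90555660484293 xdown 23.230406924518174 ydown 26.923116584443818
```

View pics/w16.png

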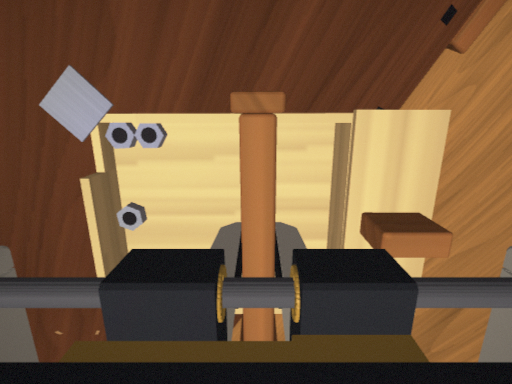

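View pics/s16.png

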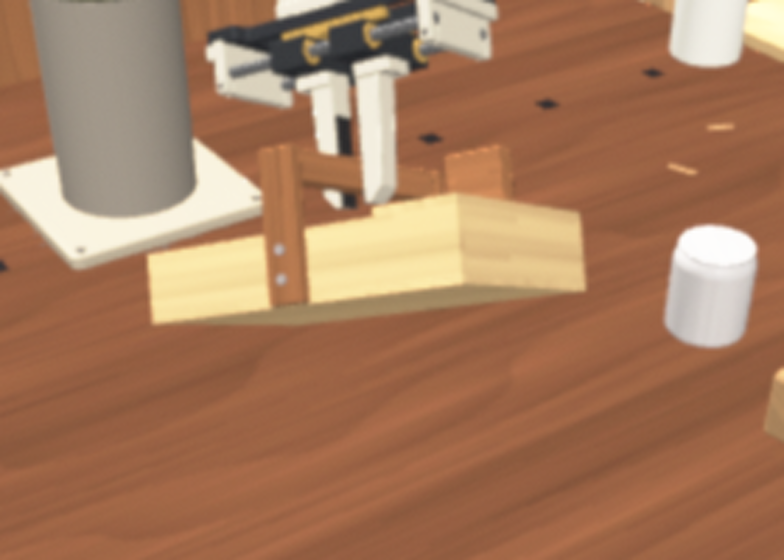

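```bash
cat > tilt.py <<'E'
import sys
from h import *
a,b,n=float(sys.argv[1]),float(sys.argv[2]),int(sys.argv[3])
T=Rdown(23.2)*R.from_rotvec([a,0,-b],degrees=True);M=T.as_matrix()
print('xdown',np.degrees(np.arcsin(M[2,2])),'ydown',np.degrees(np.arcsin(M[2,0])))
plan([.53,-.0535,.263],T,n,-1)
E
python3 tilt.py 32 10 10
```

```text
xdown 31.814808900650185 ydown 9.482266019685074
0.0001, -0, 0, 0.75, 0.47, 1.73, -1, 0.0001, -0, 0, 0.75, 0.47, 1.73, -1, 0.0001, -0, 0, 0.75, 0.47, 1.73, -1, 0.0001, -0, 0, 0.75, 0.47, 1.73, -1, 0.0001, -0, 0, 0.75, 0.47, 1.73, -1
0.0001, -0, 0, 0.75, 0.47, 1.73, -1, 0.0001, -0, 0, 0.75, 0.47, 1.73, -1, 0.0001, -0, 0, 0.75, 0.47, 1.73, -1, 0.0001, -0, 0, 0.75, 0.47, 1.73, -1, 0.0001, -0, 0, 0.75, 0.47, 1.73, -1
```

{"api": "carry_out", "payload": {"motion": [0,0,0,0.7,0.5,1.7,-1,0,0,0,0.8,0.5,1.7,-1,0,0,0,0.7,0.5,1.7,-1,0,0,0,0.8,0.5,1.7,-1,0,0,0,0.7,0.5,1.7,-1]}}

```text
t: 16.8
tool_pos: [0.5297, -0.0512, 0.262]
orientation: [-1.102, 0.419, -1.284]
force: [0.3, -0.1, -6.2]
opening: 0.018
```

{"api": "carry_out", "payload": {"motion": [0,0,0,0.7,0.5,1.7,-1,0,0,0,0.8,0.5,1.7,-1,0,0,0,0.7,0.5,1.7,-1,0,0,0,0.8,0.5,1.7,-1,0,0,0,0.7,0.5,1.7,-1]}}

```text
t: 17.3
tool_pos: [0.5297, -0.0527, 0.2629]
orientation: [-0.971, 0.478, -1.182]
force: [0.0, 0.7, -6.6]
opening: 0.0179
```

```bash
python3 look.py 17
```

```text
t 17.3 pos [ 0.5297 -0.0527  0.2629] 
 [[ 0.3469  0.5505  0.7593]
 [-0.9237  0.0601  0.3785]
 [ 0.1627 -0.8327  0.5293]] F [ 0.02  0.69 -6.59] op 0.017928808580440433 q [-0.371 -0.63   2.189  0.296  1.069 -0.852]
tilt 33.62533932450509 xdown 31.95908134197924 ydown 9.36470657736101
```

View pics/w17.png

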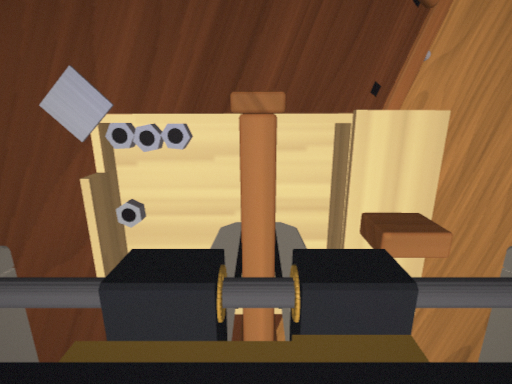

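```bash
python3 tilt.py 12 32 15
```

```text
xdown 11.375553205276162 ydown 31.7336224168583
0, -0, 0, -1.28, -0.52, -1.41, -1, 0, -0, 0, -1.28, -0.52, -1.41, -1, 0, -0, 0, -1.28, -0.52, -1.41, -1, 0, -0, 0, -1.28, -0.52, -1.41, -1, 0, -0, 0, -1.28, -0.52, -1.41, -1
0, -0, 0, -1.28, -0.52, -1.41, -1, 0, -0, 0, -1.28, -0.52, -1.41, -1, 0, -0, 0, -1.28, -0.52, -1.41, -1, 0, -0, 0, -1.28, -0.52, -1.41, -1, 0, -0, 0, -1.28, -0.52, -1.41, -1
0, -0, 0, -1.28, -0.52, -1.41, -1, 0, -0, 0, -1.28, -0.52, -1.41, -1, 0, -0, 0, -1.28, -0.52, -1.41, -1, 0, -0, 0, -1.28, -0.52, -1.41, -1, 0, -0, 0, -1.28, -0.52, -1.41, -1
```

{"api": "carry_out", "payload": {"motion": [0,0,0,-1.3,-0.5,-1.4,-1,0,0,0,-1.3,-0.5,-1.4,-1,0,0,0,-1.3,-0.5,-1.4,-1,0,0,0,-1.3,-0.5,-1.4,-1,0,0,0,-1.3,-0.5,-1.4,-1]}}

```text
t: 17.9
tool_pos: [0.5295, -0.0563, 0.2632]
orientation: [-1.145, 0.459, -1.263]
force: [0.1, 0.1, -6.1]
opening: 0.0175
```

{"api": "carry_out", "payload": {"motion": [0,0,0,-1.3,-0.5,-1.4,-1,0,0,0,-1.3,-0.5,-1.4,-1,0,0,0,-1.3,-0.5,-1.4,-1,0,0,0,-1.3,-0.5,-1.4,-1,0,0,0,-1.3,-0.5,-1.4,-1]}}

```text
t: 18.4
tool_pos: [0.531, -0.0549, 0.2654]
orientation: [-1.317, 0.429, -1.336]
force: [0.4, 0.4, -6.3]
opening: 0.0177
```

{"api": "carry_out", "payload": {"motion": [0,0,0,-1.3,-0.5,-1.4,-1,0,0,0,-1.3,-0.5,-1.4,-1,0,0,0,-1.2,-0.5,-1.4,-1,0,0,0,-1.2,-0.5,-1.4,-1,0,0,0,-1.2,-0.5,-1.4,-1]}}

```text
t: 18.9
tool_pos: [0.5336, -0.0516, 0.2681]
orientation: [-1.478, 0.391, -1.406]
force: [-1.2, -0.7, -6.2]
opening: 0.0174
```

```bash
python3 look.py 18
```

```text
t 18.9 pos [ 0.5336 -0.0516  0.2681] 
 [[ 0.2671  0.3934  0.8797]
 [-0.7909 -0.4321  0.4333]
 [ 0.5506 -0.8115  0.1957]] F [-1.21 -0.73 -6.15] op 0.01739561154553502 q [ 0.131 -0.405  2.042 -0.547  1.173 -0.135]
tilt 35.755745771166865 xdown 11.284954961529637 ydown 33.40746036732758
```

View pics/w18.png

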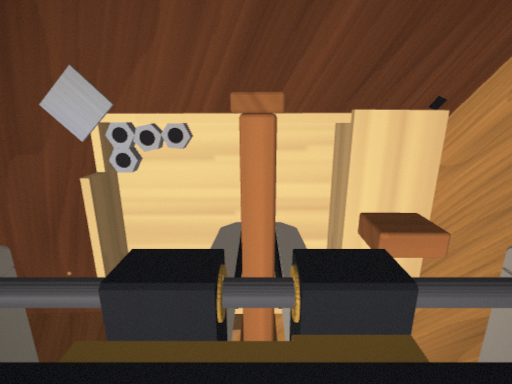

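```bash
python3 tilt.py 21 28 5
```

```text
xdown 20.129664722595706 ydown 27.313643920131202
-0.0003, 0.0006, -0.001, 1.74, 0.57, 1.08, -1, -0.0003, 0.0006, -0.001, 1.74, 0.57, 1.08, -1, -0.0002, 0.0006, -0.0011, 1.74, 0.57, 1.08, -1, -0.0002, 0.0006, -0.0011, 1.74, 0.57, 1.08, -1, -0.0002, 0.0005, -0.0011, 1.74, 0.57, 1.08, -1
```

{"api": "carry_out", "payload": {"motion": [0,0,0,1.7,0.6,1.1,-1,0,0,0,1.7,0.6,1.1,-1,0,0,0,1.7,0.6,1.1,-1,0,0,0,1.7,0.6,1.1,-1,0,0,0,1,0.3,0.6,-1]}}

```text
t: 19.5
tool_pos: [0.5352, -0.0479, 0.2681]
orientation: [-1.293, 0.371, -1.366]
force: [0.1, 0.2, -6.5]
opening: 0.0177
```

{"api": "carry_out", "payload": {"motion": [0,0,0,0,0,0,-1,0,0,0,0,0,0,-1,0,0,0,0,0,0,-1,0,0,0,0,0,0,-1,0,0,0,0,0,0,-1]}}

```text
t: 20.0
tool_pos: [0.5351, -0.0483, 0.2686]
orientation: [-1.293, 0.371, -1.368]
force: [0.3, -0.0, -5.9]
opening: 0.0174
```

```bash
python3 look.py 19; python3 - <<'E'
from h import *
s=robot.read_state();T=R.from_rotvec(s['orientation']);p=np.array(s['tool_pos'])
# tote pose assumed rigid: tool z=tote x, tool x=-tote y, tool y=-tote z, bar at TCP
def w(P):
    P=np.array(P,float);return p+T.apply(np.c_[-P[:,1],-(P[:,2]-.085),P[:,0]])
F=w([(-.12,.075,0),(-.12,-.075,0),(.12,.075,0),(.12,-.075,0)]);print('feet z',F[:,2])
def px(P):return proj("wrist",w(P))
print('corner',px([(-.114,.069,.006)]),'lidcorner',px([(.119,.074,.051),(.061,.074,.051),(.12,.075,.045)]))
# nuts: intersect ray with plane tote z=.016
K,cp,Rm=cam("wrist")
n=-T.as_matrix()[:,1];q0=w([(0,0,.016)])[0]
for uv in [(120,135),(147,138),(175,135),(124,160)]:
    d=Rm@np.linalg.inv(K)@np.r_[uv,1];P=cp+d*(n@(q0-cp))/(n@d);r=T.inv().apply(P-p);t=np.array([r[2],-r[0],.085-r[1]]);print(uv,np.round(t,4),'dist',np.linalg.norm(t-[0,0,.005]-[-.114,.069,.006]))
st()
E
```

```text
t 20.0 pos [ 0.5351 -0.0483  0.2686] 
 [[ 0.268   0.4957  0.8261]
 [-0.8453 -0.2903  0.4485]
 [ 0.4621 -0.8186  0.3412]] F [ 0.33 -0.04 -5.9 ] op 0.017378702471122175 q [ 0.013 -0.554  2.14  -0.351  1.042 -0.294]
tilt 35.05845481394892 xdown 19.949237561355915 ydown 27.52295763433109
feet z [0.12335974 0.19265962 0.20525199 0.27455187]
corner [[109.91295344 120.34876703]] lidcorner [[449.0563306  113.94628729]
 [355.19600475 113.89951507]
 [444.82225304 112.29823153]]
(120, 135) [-0.1028  0.0586  0.016 ] dist 0.01607999202914903
(147, 138) [-0.0828  0.0563  0.016 ] dist 0.03406559065067095
(175, 135) [-0.0615  0.0586  0.016 ] dist 0.05376986944672587
(124, 160) [-0.1022  0.0397  0.016 ] dist 0.03202128036340444
t 20.1 pos [ 0.5351 -0.0483  0.2685] 
 [[ 0.2681  0.4956  0.8261]
 [-0.8454 -0.2902  0.4484]
 [ 0.462  -0.8186  0.3412]] F [-0.15  0.33 -6.28] op 0.0174953533722932 q [ 0.013 -0.554  2.14  -0.35   1.042 -0.294]
```

View pics/w19.png

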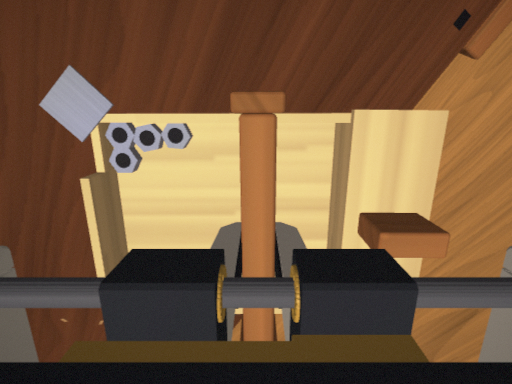

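View pics/s19.png

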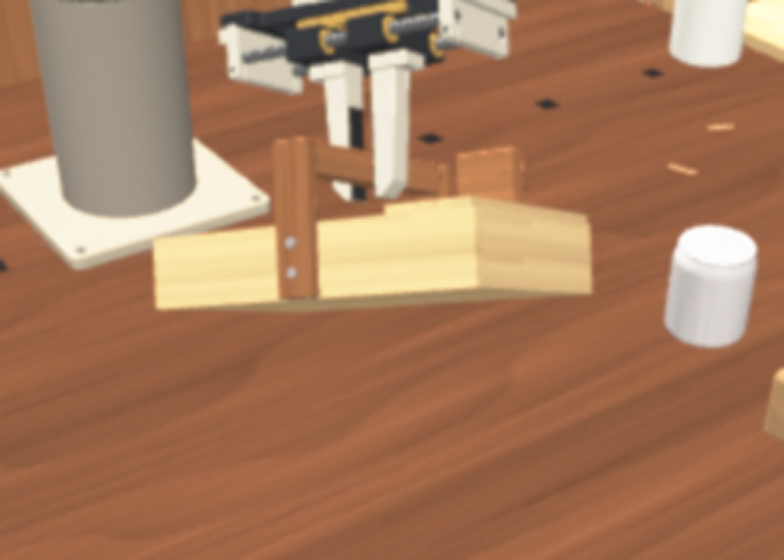

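```bash
python3 - <<'E'
from h import *
s=robot.read_state();print(np.abs(s['dq']).max())
print(robot.close_job())
E
```

```text
0.0024273199101701587
the job is handed in; nothing more can be done
None
```

The job is handed in at about t = 20 s. The lid is on the end compartment, the tote is held tilted by its bar, and all four nuts are in the pouring corner. No verdict comes back, so this rests on my own last checks.

**What I did:**
- I placed the lid on the end compartment with the tote flat, and let go.
- I gripped the carrying bar at 60 N and lifted the tote level.
- I then tilted it slowly towards the pouring corner. Two nuts stuck along the walls, so I tilted more towards the -x end, then more towards the +y side, to free them. I settled between the two tilts.

**Last checks:**
- **Tilt:** about 35° in total, with the -x end about 20° down and the +y side about 27.5° down. The bar did not visibly slip in the grip.
- **Height:** the lowest bottom corner works out at about 123 mm above the bench.
- **Nuts:** they sit about 16, 32, 34 and 54 mm from the pouring corner. Their position did not change between the last two pictures.
- **Stillness:** the arm's joints were effectively still (highest joint speed 0.002 rad/s).
- **Lid:** it is flush, but slid roughly 3 mm during tilting. That is the play in its fit and within the 7 mm allowed.

**Not fully confirmed:**
- The inserts are hidden under the lid; I saw all three in the compartment just before lowering it.
- I did not measure the tin, mallet and offcut again at the end. The tote stayed well clear of them, and I saw no sign of contact.
- An early wrist-camera reading of the tote was about 5 mm off the top camera. At closer range the wrist and scene pictures both fitted the top camera's measurement, and I used that.

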